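Load a chambered slide into a bench fluorescence imager

ROBOT

A 7-joint arm with a two-finger parallel gripper is mounted at the origin on the work surface. World frame = base frame: x ahead of the robot, y to its left, z up, the work surface at z = 0. Lengths are in m, angles in rad, forces in N, time in s.
With the tool pointing down it reaches from about 0.4 to 0.85 m from the base axis. Payload 10.4 kg.
Tool frame: the origin (TCP) lies between the finger pads; the fingertips stand r.nose_length ahead of it and the grasp point (between the pads) lies 6 mm ahead of it (r.nose_length is the distance from the TCP to the fingertips, in m); z points along the fingers, x is the direction in which the jaws open and shut, and the axes are right-handed (so a half turn about z gives the same grasp; the last joint's range is limited). The gripper opens to 87 mm and grips with 3 to 60 N. Pads are 19 mm wide; open, the fingers measure 117 mm over their backs; the gripper's body (75 mm by 190 mm) begins 51 mm behind the grasp point.
Start: joints at [1.22, 0.332, -0.065, 1.46, 0.022, 1.35, -0.088], TCP at [0.201, -0.592, 0.248] pointing down, gripper open.
Joint ranges: [-2.6, 2.6], [-0.5, 2.12], [-1.47, 1.34], [0.16, 2.42], [-1.27, 4.41], [0.06, 2.06], [-2.6, 2.6]. Speed limits (rad/s): [2.22, 2.22, 2.79, 2.79, 3.14, 3.14, 3.14].

INTERFACE

Orientations are given as a unit quaternion [x, y, z, w].
In Python, from bench import r gives the robot as it stands. The module is installed in compiled form; this text tells all that it offers.
- The arm moves only by the shell command python3 -m creep 'ROWS' [OPENING] [FORCE]. ROWS is JSON, a list of rows, each an object of numbers: "x", "y", "z": the shift along the world's x, y, z in m; "spin": the turn about the world's z in degrees. In form: [{"x": .., "y": .., "z": .., "spin": ..}, ...]. A call has 1 to 12 rows; each row is the pose to reach, as a shift and turn from the pose commanded when the call began; what a row does not reach only later rows make up. A row lasts 1/8 s, in which the tool goes at most 62.5 mm and 10.7 degrees, less where a joint would pass 70% of its speed; a pose out of reach is approached as far as the arm can. A call with a gripper value outside its range is refused whole. OPENING is the finger opening in m, from 0 to 0.087, set as the call begins (- or left out, the last holds). The fingers move at their own pace and stop on an object; FORCE is the grip in N (left out, the last holds). Time passes only in rows, so rows that repeat a pose let the fingers close. It gives the time, the measured TCP pose, the force and the opening at its end, in the units of the state.
- r.read_state(): the state, without advancing time (a new reading comes with each control period).
- r.camera(name): name is "scene" or "top"; returns a dict with "pixels" (400x640x3 uint8, blue, green, red), "z_map" (400x640 float32, m along the optical axis (not along the pixel's ray), 0 where there is no reading), "K" (3x3 intrinsics, pixels), "k1" (the pictures are not rectified: a ray, as slopes to the right and down, at radius r is drawn at 1 + k1 r^2 times it, then the intrinsics apply), "R" (3x3) and "t" (3): a world point X has camera coordinates R X + t. Camera axes: x right, y down, z forward; pixel columns grow to the right and rows downward; lengths in m; the calibration is good to about 2 mm. A picture is of the moment at which its call begins.
- r.close_job(): hands the job in, once; it reports no verdict.
The state is a dict: "time": time; "joint_positions": joint angles; "joint_vel": joint speeds; "joint_torque": joint torques, N m; "ee_pos": TCP position; "eef_rot": TCP orientation; "ft_force": force on the tool from outside, world axes, zero at the start; "torque": the same for the moment, N m; "width": finger opening in m.
Only numpy, scipy, OpenCV 4.12 (cv2) and the standard library are available. Lean on these libraries where they do the work, as an engineer would, in place of code of your own. Each camera call takes 0.05 s, during which the arm holds its last target. There are 200 camera calls.

TASK

Set up the bench imager for the chambered slide: swing its amber light hood fully open, seat the slide insert (the aluminium frame with the rectangular pocket, not the one with two round holes) flat and square in the recess of the stage, then lay the blue-lidded chambered slide flat in the insert's pocket, and gently close the hood over it. Keep the slide level all the way, set both parts down without dropping or forcing them, and leave the other insert, the cleaner bottle and the slide box where they are.

Things in the scene. Friction and masses are not known exactly. Their poses are not given: they have to be found in the camera images.
- imager: Bench imager fixed to the bench, white with a black deck, 340 deep (its x) x 220 wide (its y), deck top 170 above the bench. Origin: centre of its underside; x points from its sloped touch screen (robot side) to its back, z up. The stage recess lies in the deck, its centre 30 mm from the origin towards the screen.
- stage (a point): Centre of the recess floor, axes as the imager's. The recess is 67 (x) x 123 (y), 6 deep below the deck, with a 2 mm 45-degree silver lead-in round its edge and a 36 x 62 opening in its floor over the objective. In the middle of each long side a finger cut-out, 44 wide (y) and as deep, reaches 20 mm outward from the recess wall.
- hood (a joint): Angle of the amber hood, rad: 0 closed, down on the deck; 1.6 fully open, at its stop, just past upright. The hinge is a friction hinge: the hood stays at whatever angle it is left, and moving the handle takes about 2 to 5 N. It may start slightly ajar.
- hood_hinge (a point): Middle of the hinge line: at deck height, parallel to imager y, 85 mm behind the recess centre (imager +x). Closed, the hood lies on its -x side; it swings up and back. Hood: box open below, 145 (x) x 170 (y) x 36 high, walls 4 mm, 250 g, with a black lamp disc 40 mm across, 8 high, on top.
- hood_handle (a point): Middle of the hood's dark bar handle: a round bar 10 mm thick, 90 mm long, parallel to the hinge. It is 125 mm from the hinge line along the hood and its axis stands 36 mm off the hood's outer top face (72 mm above the deck when closed), 20 mm in from the hood's free edge.
- slide_insert: Loose aluminium stage insert, 64 (its x) x 120 (its y) x 16 high, 200 g. Origin: centre of its underside. Its top has a rectangular pocket, 29 (x) x 79 (y), 6 deep with a 1.5 mm black 45-degree lead-in, whose floor is a ledge 10 mm above the underside round an 18 x 62 window. Fits the recess with 1.5 mm play all round, either way round, and then stands 10 mm proud of the deck.
- dish_insert: The other loose aluminium insert, same outer size and mass, with two round holes of 37 mm instead of the pocket. Leave it. Origin: centre of its underside, axes as the slide insert's.
- insert_tray: Fixed grey plastic tray 300 (x) x 200 (y) with a rim 10 mm high; its floor, on which both inserts lie, is 3 mm above the bench. Origin: centre of its underside.
- chamber_slide: Loose chambered slide, 26 (its x) x 76 (its y) x 14 high, white with a blue lid, 35 g. Origin: centre of its underside. Fits the insert's pocket with 1.5 mm play all round, either way round, and then stands 8 mm proud of the insert.
- mat: Fixed green bench mat 300 x 200 x 3 thick on which the slide, the bottle and the slide box stand. Origin: centre of its underside.
- cleaner: White lens-cleaner bottle with a red cap, 40 mm across, 110 high. Origin: centre of its underside. Leave it.
- slide_box: Closed slide box, yellow with a white lid, 86 x 101 x 35 high. Origin: centre of its underside. Leave it.

How it is judged:
By the outcome, as a careful person would: the job done as asked, in the order asked, and still so for the second after the job is handed in, with the robot touching nothing.
It also fails if it takes over 72 s, if anything falls off the work surface, if the arm or the gripper's body presses on something with over 40 N, if the wrist force passes 120 N, or if a joint passes its speed limit or range.

## Working session

There is one attempt and no reset: what is moved stays moved. The work goes in short steps, Python scripts to look and compute and a shell command to move; the robot and the scene stay as the last step left them, time stands still between calls to the robot, and variables do not carry over. Pictures are saved under pics/ and viewed, about 8 in all and at most 12, crops included, and the job is handed in when it is done.

```bash
mkdir -p pics; cat > h.py <<'E'
import numpy as np, cv2
from bench import r
def cam(n,save=None):
    c=r.camera(n)
    if save: cv2.imwrite('pics/'+save,c['pixels'])
    np.savez('last_'+n+'.npz',**c); return c
def load(n): return dict(np.load('last_'+n+'.npz'))
def ray(c,u,v):
    K=c['K']; d=np.array([(u-K[0,2])/K[0,0],(v-K[1,2])/K[1,1]]); s=d.copy()
    for _ in range(20): s=d/(1+c['k1']*(s@s))
    return np.array([s[0],s[1],1.])
def at_depth(c,u,v):
    z=c['z_map'][int(round(v)),int(round(u))]; return c['R'].T@(ray(c,u,v)*z-c['t'])
def at_z(c,u,v,h):
    d=c['R'].T@ray(c,u,v); o=-c['R'].T@c['t']; return o+d*(h-o[2])/d[2]
def cloud(c):
    K=c['K'];H,W=c['z_map'].shape;u,v=np.meshgrid(np.arange(W),np.arange(H))
    d=np.stack([(u-K[0,2])/K[0,0],(v-K[1,2])/K[1,1]],-1);s=d.copy()
    for _ in range(20): s=d/(1+c['k1']*(s**2).sum(-1,keepdims=True))
    P=np.concatenate([s,np.ones((H,W,1))],-1)*c['z_map'][...,None]
    return (P-c['t'])@c['R']
E
python3 - <<'E'
from h import *
for n in('scene','top'):
    c=cam(n,n+'0.png'); print(n,c['K'].tolist(),c['k1'],(-c['R'].T@c['t']).round(3),c['R'].round(2).tolist())
s=r.read_state(); print(s,r.nose_length)
E
```

```text
scene [[477.9365905589012, 0.0, 323.9187958394687], [0.0, 477.9365905589012, 194.0137601565411], [0.0, 0.0, 1.0]] 0.040096669046776064 [ 1.117 -0.396  1.371] [[0.61, 0.8, -0.01], [0.69, -0.53, -0.5], [-0.4, 0.3, -0.87]]
top [[389.1804035442234, 0.0, 320.8227197424607], [0.0, 389.1804035442234, 196.27343903658928], [0.0, 0.0, 1.0]] 0.005636142797637613 [ 0.371 -0.003  1.04 ] [[-0.0, -1.0, -0.0], [-0.98, 0.0, -0.18], [0.18, 0.0, -0.98]]
{'time': 0.1, 'joint_positions': array([ 1.22040274,  0.33278335, -0.06472214,  1.46080096,  0.0216355 ,
        1.34986802, -0.08853748]), 'joint_vel': array([ 0.00059362, -0.00028354, -0.00054089, -0.00261907, -0.00046642,
        0.00128601,  0.00099988]), 'joint_torque': array([ 2.31572121e-03, -6.24547219e+01,  2.51374516e-02, -3.90713346e+01,
       -6.13793498e-02,  3.66675050e-02,  6.20617584e-05]), 'ee_pos': array([ 0.20113364, -0.59145614,  0.24687627]), 'eef_rot': array([ 8.13007754e-01, -5.82252569e-01, -4.94128334e-04, -3.06510055e-04]), 'ft_force': array([ 0.36356217,  0.39413755, -0.56141865]), 'torque': array([ 0.03227538,  0.00536337, -0.02359464]), 'width': 0.08702373723035138} 0.025
```

View pics/top0.png

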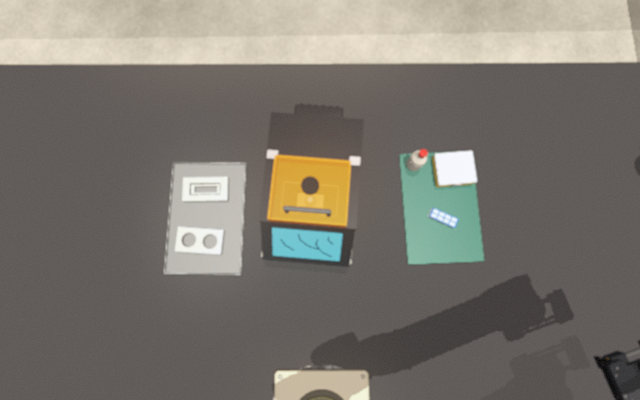

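View pics/scene0.png

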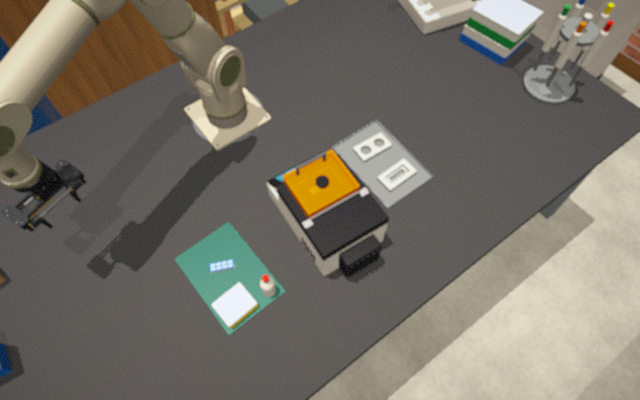

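```bash
cat > m.py <<'E'
from h import *
def rect(P,m,name):
    q=P[m][:,:2]; 
    (cx,cy),(a,b),t=cv2.minAreaRect((q*1000).astype(np.float32)); print(name,m.sum(),'c',round(cx,1),round(cy,1),'sz',round(a,1),round(b,1),'ang',round(t,2),'mean',(q.mean(0)*1000).round(1),'z',np.percentile(P[m][:,2]*1000,[5,50,95]).round(1))
E
python3 - <<'E'
from m import *
for n in('top','scene'):
    c=load(n);P=cloud(c);z=P[...,2];x=P[...,0];y=P[...,1]
    tray=(y>.2)&(y<.46)&(x>.2)&(x<.65)
    for lo,hi in((.42,.7),(.2,.42)):
        rect(P,tray&(x>lo)&(x<hi)&(z>.014)&(z<.03),n+' insert')
    px=c['pixels'].astype(int); b,g,rr=px[...,0],px[...,1],px[...,2]
    rect(P,(y<-.2)&(y>-.5)&(x>.2)&(x<.5)&(z<.03)&(z>.0)&(b>g+15),n+' slide blue')
    rect(P,(y<-.2)&(y>-.5)&(x>.2)&(x<.47)&(z<.03)&(z>.011),n+' slide z')
    rect(P,(abs(y)<.2)&(x>.2)&(x<.8)&(z>.155)&(z<.18),n+' deck z')
    rect(P,(abs(y)<.2)&(x>.2)&(x<.8)&(rr>b+80),n+' hood')
    rect(P,(abs(y)<.2)&(x>.2)&(x<.8)&(z>.225),n+' handle')
    rect(P,(y<-.2)&(y>-.5)&(x>.2)&(x<.8)&(g>rr+30)&(z<.01),n+' mat')
c=load('top');p=c['pixels']
a=cv2.resize(p[95:275,250:375],None,fx=3,fy=3,interpolation=cv2.INTER_CUBIC)
b=cv2.resize(p[150:280,160:250],None,fx=3,fy=3,interpolation=cv2.INTER_CUBIC)
s=load('scene')['pixels'];d=cv2.resize(s[140:280,255:440],None,fx=2,fy=2,interpolation=cv2.INTER_CUBIC)[:, :]
im=np.zeros((560,760,3),np.uint8);im[:540,:375]=a;im[:280,380:750]=d
im[285:560,380:650]=b[:275]
cv2.imwrite('pics/c1.png',im)
E
```

```text
top insert 1357 c 513.5 316.1 sz 123.7 194.5 ang 86.5 mean [522.5 316.5] z [15.2 18.7 21.7]
top insert 257 c 411.0 322.4 sz 119.7 18.3 ang 89.85 mean [412.6 316.1] z [15.6 18.6 22.2]
top slide blue 128 c 494.4 -326.4 sz 74.0 29.7 ang 68.97 mean [ 487.6 -330.9] z [ 1.8 15.7 19.3]m.py:4: RuntimeWarning: Mean of empty slice.
  (cx,cy),(a,b),t=cv2.minAreaRect((q*1000).astype(np.float32)); print(name,m.sum(),'c',round(cx,1),round(cy,1),'sz',round(a,1),round(b,1),'ang',round(t,2),'mean',(q.mean(0)*1000).round(1),'z',np.percentile(P[m][:,2]*1000,[5,50,95]).round(1))
  ret = um.true_divide(
Traceback (most recent call last):
  File "m.py", line 4, in rect
    (cx,cy),(a,b),t=cv2.minAreaRect((q*1000).astype(np.float32)); print(name,m.sum(),'c',round(cx,1),round(cy,1),'sz',round(a,1),round(b,1),'ang',round(t,2),'mean',(q.mean(0)*1000).round(1),'z',np.percentile(P[m][:,2]*1000,[5,50,95]).round(1))
                                                                                                                                                                                                  ~~~~~~~~~~~~~^^^^^^^^^^^^^^^^^^^^^^^^^^
IndexError: index -1 is out of bounds for axis 0 with size 0
```

```bash
cat > m.py <<'E'
from h import *
def rect(P,m,name):
    q=P[m][:,:2]
    if len(q)<5: print(name,len(q)); return
    (cx,cy),(a,b),t=cv2.minAreaRect((q*1000).astype(np.float32)); print(name,m.sum(),'c',round(cx,1),round(cy,1),'sz',round(a,1),round(b,1),'ang',round(t,2),'mean',(q.mean(0)*1000).round(1),'z',np.percentile(P[m][:,2]*1000,[5,50,95]).round(1))
E
python3 - <<'E'
from m import *
for n in('top','scene'):
    c=load(n);P=cloud(c);z=P[...,2];x=P[...,0];y=P[...,1]
    tray=(y>.2)&(y<.46)&(x>.3)&(x<.65)
    for lo,hi in((.49,.65),(.35,.49)):
        rect(P,tray&(x>lo)&(x<hi)&(z>.012)&(z<.03),n+' insert')
    px=c['pixels'].astype(int); b,g,rr=px[...,0],px[...,1],px[...,2]
    rect(P,(y<-.2)&(y>-.5)&(x>.2)&(x<.53)&(z<.03)&(z>.0)&(b>g+15),n+' slide blue')
    rect(P,(y<-.2)&(y>-.5)&(x>.2)&(x<.53)&(z<.03)&(z>.012),n+' slide z')
    rect(P,(abs(y)<.2)&(x>.2)&(x<.9)&(z>.155)&(z<.18),n+' deck z')
    rect(P,(abs(y)<.2)&(x>.2)&(x<.9)&(rr>b+80),n+' hood')
    rect(P,(abs(y)<.2)&(x>.2)&(x<.9)&(z>.225),n+' handle')
    rect(P,(y<-.2)&(y>-.5)&(x>.2)&(x<.9)&(g>rr+30)&(z<.01),n+' mat')
c=load('top');p=c['pixels']
a=cv2.resize(p[95:275,250:375],None,fx=3,fy=3,interpolation=cv2.INTER_CUBIC)
b=cv2.resize(p[150:242,165:255],None,fx=3,fy=3,interpolation=cv2.INTER_CUBIC)
s=load('scene')['pixels'];d=cv2.resize(s[140:280,255:440],None,fx=2,fy=2,interpolation=cv2.INTER_CUBIC)[:, :]
im=np.zeros((561,760,3),np.uint8);im[:540,:375]=a;im[:280,380:750]=d
im[285:561,380:650]=b
cv2.imwrite('pics/c1.png',im)
E
```

```text
top insert 897 c 572.2 307.8 sz 198.1 153.6 ang 88.97 mean [575.  311.4] z [12.8 18.4 21.5]
top insert 853 c 418.4 310.1 sz 199.2 135.3 ang 89.86 mean [436.2 320.1] z [14.5 18.5 21.8]
top slide blue 209 c 497.4 -325.5 sz 78.2 32.2 ang 65.46 mean [ 495.9 -322.7] z [ 1.5 15.7 19.2]
top slide z 272 c 496.1 -321.4 sz 72.1 26.7 ang 64.58 mean [ 496. -321.] z [13.5 16.3 19.3]
top deck z 5792 c 583.4 22.0 sz 220.2 276.6 ang 85.11 mean [619.5  16.8] z [161.1 169.3 172.4]
top hood 4867 c 498.3 30.8 sz 181.4 247.3 ang 85.12 mean [534.3  25. ] z [202.7 208.4 212.6]
top handle 1256 c 435.0 36.8 sz 97.5 114.6 ang 81.75 mean [393.2   3.1] z [ 249.2 1040.1 1040.1]
top mat 6186 c 529.1 -321.7 sz 300.4 203.9 ang 2.21 mean [ 495.6 -314.3] z [-1.3  1.9  5.1]
scene insert 550 c 564.0 317.5 sz 123.8 240.5 ang 5.89 mean [577.2 311.6] z [12.8 18.3 24. ]
scene insert 459 c 420.7 307.4 sz 203.6 133.8 ang 88.69 mean [436.9 318.9] z [12.9 18.7 24.8]
scene slide blue 179 c 494.9 -323.8 sz 76.6 35.7 ang 64.68 mean [ 499.9 -324.7] z [ 2.  16.  21.4]
scene slide z 191 c 499.7 -324.9 sz 71.1 28.9 ang 62.58 mean [ 499.9 -325.5] z [12.7 16.7 21.5]
scene deck z 3734 c 590.8 17.8 sz 222.7 270.9 ang 84.53 mean [645.2   2. ] z [163.7 169.1 174.9]
scene hood 2745 c 471.8 51.3 sz 208.1 319.9 ang 73.15 mean [544.2  20.5] z [191.1 207.5 213.4]
scene handle 144 c 489.1 26.5 sz 98.1 14.4 ang 88.36 mean [489.   26.6] z [230.1 248.8 254.1]
scene mat 4552 c 528.0 -321.1 sz 308.9 202.5 ang 2.27 mean [ 509.4 -319.7] z [-3.2  1.8  6.6]
```

View pics/c1.png

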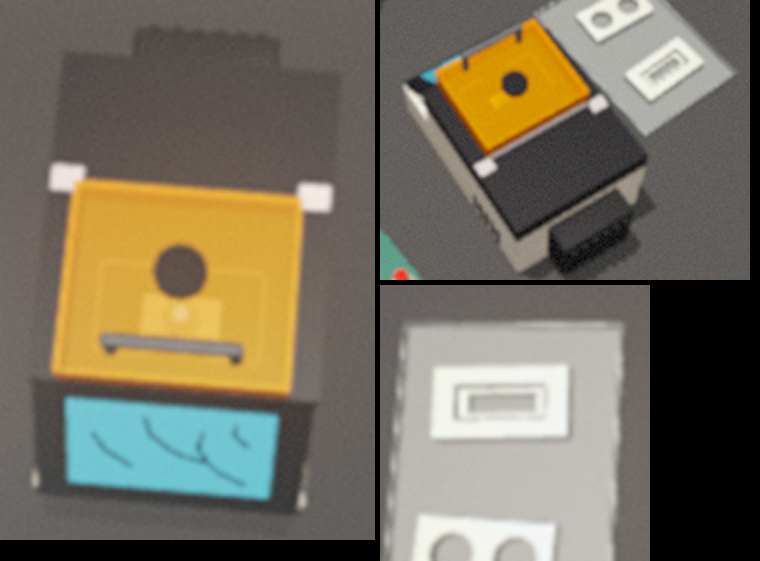

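```bash
python3 - <<'E'
from m import *
for n in('top','scene'):
    c=load(n);P=cloud(c);z=P[...,2];x=P[...,0];y=P[...,1]
    m=(abs(y)<.2)&(x>.44)&(x<.54)&(z>.232)&(z<.29)
    rect(P,m,n+' handle')
    px=c['pixels'].astype(int); b,g,rr=px[...,0],px[...,1],px[...,2]
    hm=(abs(y-.02)<.08)&(x>.47)&(x<.60)&(rr>b+80)&(z>.19)&(z<.222)
    q=P[hm]; A=np.c_[q[:,:2],np.ones(len(q))]; k=np.linalg.lstsq(A,q[:,2],rcond=None)[0]; print('hood plane slope',k, 'z at .55,.02',k@[.55,.02,1])
    if n=='scene':
        q=P[m]; print(np.polyfit(q[:,1],q[:,0],1))
# handle bar pixel endpoints by hand from the crop (crop px/3 + offset)
c=load('top')
for u,v in((104,340),(240,350),(172,345)):
    print(at_z(c,250+u/3,95+v/3,.247).round(4))
# hood hinge-side corners at top (z~.206) and free corners
for u,v in((75,182),(303,197),(52,375),(292,393)): print('hoodtop',at_z(c,250+u/3,95+v/3,.206).round(4))
d=[at_z(c,250+u/3,95+v/3,.17).round(4) for u,v in((62,53),(340,72))]; print('deck back',d)
E
```

```text
top handle 239 c 484.5 29.9 sz 97.5 10.4 ang 84.95 mean [484.1  29.8] z [246.7 250.8 253.5]
hood plane slope [-0.04428516  0.00392756  0.23221528] z at .55,.02 0.20793699224261913
scene handle 134 c 489.1 26.5 sz 98.1 14.4 ang 88.36 mean [489.  26.] z [238.1 249.2 254.3]
hood plane slope [-0.0388683   0.00909579  0.2287724 ] z at .55,.02 0.2075767508823267
[0.08721905 0.48671337]
[0.4877 0.0749 0.247 ]
[ 0.4805 -0.0184  0.247 ]
[0.4841 0.0282 0.247 ]
hoodtop [0.6118 0.1021 0.206 ]
hoodtop [ 0.5998 -0.0663  0.206 ]
hoodtop [0.4684 0.1159 0.206 ]
hoodtop [ 0.455  -0.0562  0.206 ]
deck back [array([0.7274, 0.1188, 0.17  ]), array([ 0.7108, -0.0996,  0.17  ])]
```

```bash
python3 -m creep '[{"x":0,"y":0.0,"z":0.05,"spin":0},{"x":0.03,"y":0.06,"z":0.10,"spin":7},{"x":0.06,"y":0.12,"z":0.10,"spin":14},{"x":0.09,"y":0.18,"z":0.10,"spin":21},{"x":0.12,"y":0.235,"z":0.10,"spin":28},{"x":0.15,"y":0.29,"z":0.10,"spin":35},{"x":0.175,"y":0.345,"z":0.10,"spin":42},{"x":0.2,"y":0.4,"z":0.10,"spin":48},{"x":0.225,"y":0.455,"z":0.10,"spin":54},{"x":0.25,"y":0.51,"z":0.10,"spin":60},{"x":0.27,"y":0.565,"z":0.10,"spin":64},{"x":0.285,"y":0.62,"z":0.10,"spin":66.5}]' 0.06
```

```text
time: 1.6
ee_pos: [0.4839, 0.0213, 0.3474]
eef_rot: [0.999, -0.04, 0.0, 0.0]
ft_force: [1.1, -0.5, 0.4]
width: 0.0599
```

```bash
python3 -m creep '[{"z":-0.03},{"z":-0.06},{"z":-0.085},{"z":-0.095},{"z":-0.095},{"z":-0.095}]' 0.04 && python3 -m creep '[{"z":0},{"z":0},{"z":0},{"z":0},{"z":0}]' 0 25
```

```text
invalid input at $[0]: expected keys x, y, z, spin
```

```bash
python3 -m creep '[{"x":0,"y":0,"z":-0.03,"spin":0},{"x":0,"y":0,"z":-0.06,"spin":0},{"x":0,"y":0,"z":-0.085,"spin":0},{"x":0,"y":0,"z":-0.095,"spin":0},{"x":0,"y":0,"z":-0.095,"spin":0},{"x":0,"y":0,"z":-0.095,"spin":0}]' 0.04 && python3 -m creep '[{"x":0,"y":0,"z":0,"spin":0},{"x":0,"y":0,"z":0,"spin":0},{"x":0,"y":0,"z":0,"spin":0},{"x":0,"y":0,"z":0,"spin":0}]' 0 25
```

```text
time: 2.35
ee_pos: [0.4841, 0.0195, 0.2536]
eef_rot: [0.999, -0.041, 0.001, 0.0]
ft_force: [-0.2, 0.2, 0.8]
width: 0.0397
time: 2.85
ee_pos: [0.4847, 0.0193, 0.2527]
eef_rot: [0.999, -0.041, 0.001, -0.0]
ft_force: [1.8, 0.7, -6.1]
width: 0.0089
```

```bash
python3 -c "
import numpy as np
e0=32.3
for e in list(range(38,122,6))+[121.6,122.5]:
    c=lambda a:np.cos(np.radians(a)); s=lambda a:np.sin(np.radians(a))
    dx=144.25*(c(e0)-c(e)); print(e,(dx*c(4.7)).round(1),(-dx*s(4.7)).round(1),(144.25*(s(e)-s(e0))).round(1))"
```

```text
38 8.2 -0.7 11.7
44 18.1 -1.5 23.1
50 29.1 -2.4 33.4
56 41.1 -3.4 42.5
62 54.0 -4.4 50.3
68 67.7 -5.6 56.7
74 81.9 -6.7 61.6
80 96.6 -7.9 65.0
86 111.5 -9.2 66.8
92 126.5 -10.4 67.1
98 141.5 -11.6 65.8
104 156.3 -12.9 62.9
110 170.7 -14.0 58.5
116 184.5 -15.2 52.6
121.6 196.8 -16.2 45.8
122.5 198.8 -16.3 44.6
```

```bash
python3 -m creep '[{"x":0.008,"y":-0.001,"z":0.0115,"spin":0},{"x":0.018,"y":-0.0015,"z":0.023,"spin":0},{"x":0.029,"y":-0.0025,"z":0.0335,"spin":0},{"x":0.041,"y":-0.0035,"z":0.0425,"spin":0},{"x":0.054,"y":-0.0045,"z":0.0505,"spin":0},{"x":0.0675,"y":-0.0055,"z":0.0565,"spin":0},{"x":0.082,"y":-0.0065,"z":0.0615,"spin":0},{"x":0.0965,"y":-0.008,"z":0.065,"spin":0}]' && python3 -m creep '[{"x":0.015,"y":-0.001,"z":0.002,"spin":0},{"x":0.030,"y":-0.0025,"z":0.002,"spin":0},{"x":0.045,"y":-0.0035,"z":0.001,"spin":0},{"x":0.0595,"y":-0.005,"z":-0.002,"spin":0},{"x":0.074,"y":-0.006,"z":-0.0065,"spin":0},{"x":0.088,"y":-0.0075,"z":-0.0125,"spin":0}]'
```

```text
time: 3.85
ee_pos: [0.5799, 0.0111, 0.318]
eef_rot: [0.999, -0.041, -0.001, 0.0]
ft_force: [-5.0, -0.2, 1.1]
width: 0.0092
time: 4.6
ee_pos: [0.6687, 0.0035, 0.3043]
eef_rot: [0.999, -0.041, -0.001, 0.0]
ft_force: [-3.6, -2.4, 0.5]
width: 0.0088
```

Tracking well (reaction about 5 N, width still the bar's). Last stretch to the stop.

```bash
python3 -m creep '[{"x":0.006,"y":-0.0005,"z":-0.003,"spin":0},{"x":0.012,"y":-0.001,"z":-0.0065,"spin":0},{"x":0.014,"y":-0.001,"z":-0.008,"spin":0},{"x":0.014,"y":-0.001,"z":-0.008,"spin":0}]'; python3 - <<'E'
from h import *
c=cam('top','top1.png')
P=cloud(c);x,y,z=P[...,0],P[...,1],P[...,2]
cv2.imwrite('pics/top1c.png',cv2.resize(c['pixels'][80:280,230:400],None,fx=3,fy=3,interpolation=cv2.INTER_CUBIC))
E
```

```text
time: 5.1
ee_pos: [0.6816, 0.0024, 0.2966]
eef_rot: [0.999, -0.041, -0.001, 0.0]
ft_force: [-5.8, -3.6, -0.7]
width: 0.0088
```

View pics/top1c.png

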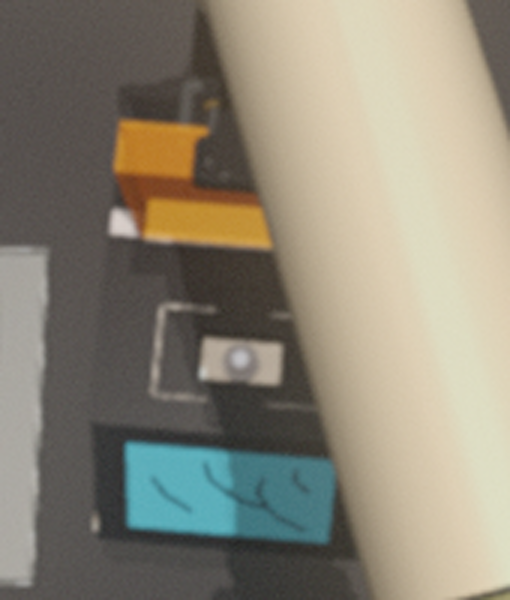

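```bash
python3 -m creep '[{"x":0.003,"y":0,"z":-0.002,"spin":0},{"x":0.006,"y":-0.0005,"z":-0.004,"spin":0},{"x":0.006,"y":-0.0005,"z":-0.004,"spin":0}]'
```

```text
time: 5.52
ee_pos: [0.6824, 0.0029, 0.2952]
eef_rot: [0.999, -0.04, -0.006, 0.001]
ft_force: [-46.8, -5.7, 24.3]
width: 0.0089
```

```bash
python3 -m creep '[{"x":-0.005,"y":0,"z":0.0035,"spin":0},{"x":-0.005,"y":0,"z":0.0035,"spin":0}]' && python3 -m creep '[{"x":0,"y":0,"z":0,"spin":0},{"x":0,"y":0,"z":0,"spin":0}]' 0.026 && python3 -m creep '[{"x":0,"y":0,"z":0.02,"spin":0},{"x":0,"y":0,"z":0.05,"spin":0},{"x":0,"y":0.03,"z":0.09,"spin":0},{"x":-0.03,"y":0.08,"z":0.1,"spin":0},{"x":-0.04,"y":0.13,"z":0.1,"spin":0},{"x":-0.05,"y":0.18,"z":0.1,"spin":0},{"x":-0.06,"y":0.23,"z":0.1,"spin":0},{"x":-0.08,"y":0.28,"z":0.08,"spin":0},{"x":-0.1,"y":0.31,"z":0.05,"spin":0},{"x":-0.1,"y":0.31,"z":0.05,"spin":0}]'  0.087; python3 - <<'E'
from h import *
c=cam('top','top2.png');s=cam('scene','scene2.png')
a=cv2.resize(c['pixels'][80:280,260:380],None,fx=3,fy=3,interpolation=cv2.INTER_CUBIC)
b=cv2.resize(s['pixels'][120:290,250:400],None,fx=2.6,fy=2.6,interpolation=cv2.INTER_CUBIC)
im=np.zeros((600,760,3),np.uint8);im[:,:360]=a;im[:b.shape[0],365:365+b.shape[1]]=b
cv2.imwrite('pics/c2.png',im); print(b.shape)
E
```

```text
time: 5.78
ee_pos: [0.6817, 0.0029, 0.2956]
eef_rot: [0.999, -0.041, -0.002, 0.0]
ft_force: [-10.3, -0.6, -1.6]
width: 0.0085
time: 6.02
ee_pos: [0.6836, 0.0032, 0.297]
eef_rot: [0.999, -0.041, 0.001, -0.001]
ft_force: [0.2, 1.2, -0.2]
width: 0.0209
time: 7.28
ee_pos: [0.5804, 0.3159, 0.3449]
eef_rot: [0.999, -0.038, -0.001, -0.0]
ft_force: [0.8, -0.3, 0.4]
width: 0.087
(442, 390, 3)
```

View pics/c2.png

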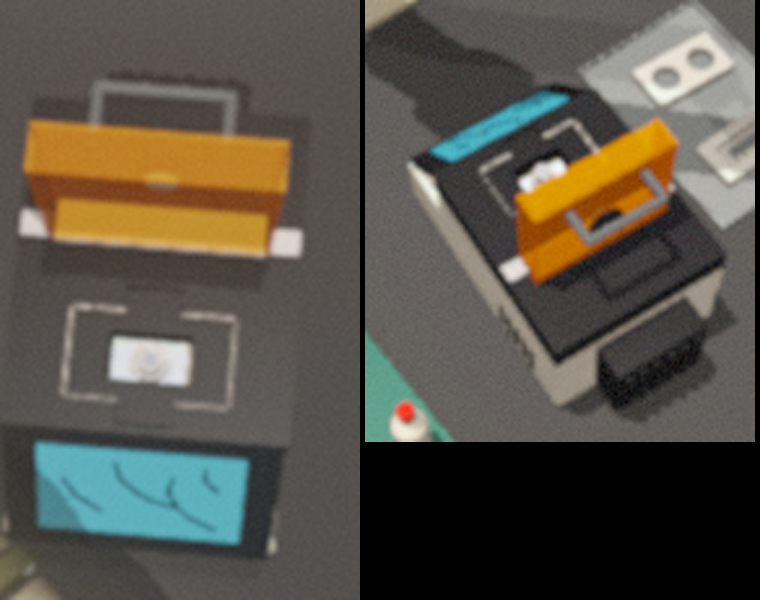

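```bash
cat > ins.py <<'E'
from h import *
def quad(c,img,box,h,thr,up=6,sel=None):
    u0,v0,u1,v1=box
    p=cv2.resize(img[v0:v1,u0:u1],None,fx=up,fy=up,interpolation=cv2.INTER_CUBIC)
    g=p.astype(int) 
    g=(g.min(2) if sel is None else sel(g))
    cs,_=cv2.findContours((g>thr).astype(np.uint8),cv2.RETR_EXTERNAL,cv2.CHAIN_APPROX_NONE)
    k=max(cs,key=cv2.contourArea)[:,0]
    q=np.array([at_z(c,u0+(a+.5)/up-.5,v0+(b+.5)/up-.5,h)[:2]*1000 for a,b in k],np.float32)
    M=cv2.moments(q.reshape(-1,1,2)); (cx,cy),(a,b),t=cv2.minAreaRect(q)
    I=np.array([[M['mu20'],M['mu11']],[M['mu11'],M['mu02']]])/M['m00']; w,V=np.linalg.eigh(I); ax=V[:,1]; 
    print('rect',round(cx,1),round(cy,1),'sz',round(a,1),round(b,1),round(t,1),'| moments',round(M['m10']/M['m00'],1),round(M['m01']/M['m00'],1),'sz',(np.sqrt(12*w)).round(1),'long ax',round(np.degrees(np.arctan2(ax[1],ax[0]))%180,1))
E
python3 - <<'E'
from ins import *
T=load('top');S=load('scene');t0=cv2.imread('pics/top0.png');s0=cv2.imread('pics/scene0.png')
print(t0[189,170],t0[180,187],s0[170,370])
for th in(195,205,215): quad(T,t0,(175,168,237,212),.019,th)
for th in(190,200): quad(S,s0,(372,150,422,200),.019,th)
print('slide')
blue=lambda g:g[...,0]*2-g[...,1]-0*g[...,2]
print(t0[218,440],t0[210,420],t0[216,436])
mx=lambda g:g[...,0]
for th in(120,140,160): quad(T,t0,(420,202,466,232),.017,th,sel=mx)
for th in(120,140,160): quad(S,s0,(200,250,245,285),.017,th,sel=mx)
print('recess')
q=np.array([at_z(T,260+a/3,80+b/3,.169)[:2]*1000 for a,b in((68,305),(237,316),(233,407),(63,398))]);print(q.round(1),q.mean(0).round(1),[np.linalg.norm(q[i]-q[i-1]).round(1) for i in range(4)])
g=lambda X,Y:np.degrees(np.arctan2(*( (Y-X)[::-1])))
print(g(q[1],q[0])-90,g(q[2],q[3])-90,g(q[3],q[0]),g(q[2],q[1]))
E
```

```text
[117 121 126] [236 245 243] [170 175 172]
rect 576.4 313.2 sz 67.4 122.7 1.1 | moments 576.4 313.1 sz [ 66.2 121.5] long ax 90.8
rect 576.2 313.0 sz 65.6 121.3 1.2 | moments 576.2 312.9 sz [ 64.5 119.8] long ax 90.8
rect 576.1 312.8 sz 63.9 119.5 0.9 | moments 576.0 312.6 sz [ 62.6 118.1] long ax 90.9
rect 576.4 312.4 sz 67.8 123.7 1.1 | moments 576.4 312.2 sz [ 66.  122.3] long ax 91.1
rect 576.7 312.1 sz 65.6 121.5 1.0 | moments 576.7 311.9 sz [ 63.8 120.1] long ax 91.1
slide
[253 247 237] [160 179 129] [247 232 217]
rect 498.8 -320.1 sz 125.0 79.3 89.8 | moments 498.9 -319.7 sz [ 79.2 120.8] long ax 92.2
rect 498.8 -320.1 sz 125.0 79.3 89.8 | moments 498.9 -319.7 sz [ 79.2 120.8] long ax 92.2
rect 498.3 -320.6 sz 84.2 34.2 65.1 | moments 497.6 -321.6 sz [31.8 80.5] long ax 65.5
rect 504.1 -325.6 sz 147.0 110.8 52.4 | moments 504.6 -324.3 sz [109.4 136.1] long ax 39.8
rect 500.1 -322.2 sz 86.3 42.2 68.1 | moments 499.1 -323.1 sz [36.1 82. ] long ax 64.7
rect 499.2 -322.8 sz 79.1 33.8 66.0 | moments 499.1 -323.3 sz [31.6 77. ] long ax 64.5
recess
[[560.8  88.1]
 [551.9 -40.8]
 [482.1 -37.1]
 [489.3  90.7]] [521.   25.2] [np.float64(71.6), np.float64(129.2), np.float64(69.9), np.float64(128.0)]
-3.9744334103700254 -3.20177991502041 -2.1380097988459794 -3.0459868775913903
```

```bash
cat > rec.py <<'E'
from h import *
from scipy.optimize import differential_evolution
def proj(c,X):
    X=np.atleast_2d(X)@c['R'].T+c['t']; s=X[:,:2]/X[:,2:]; s=s*(1+c['k1']*(s**2).sum(1,keepdims=True))
    return s[:,0]*c['K'][0,0]+c['K'][0,2], s[:,1]*c['K'][1,1]+c['K'][1,2]
def pts(p,hx,hy,z,gap):
    L=[]
    t=np.linspace(-hx,hx,40); L+= [(a,s*hy) for a in t for s in(-1,1)]
    t=np.linspace(gap,hy,30); L+= [(s*hx,k*a) for a in t for s in(-1,1) for k in(-1,1)]
    L=np.array(L); a=np.radians(p[2]); R=np.array([[np.cos(a),-np.sin(a)],[np.sin(a),np.cos(a)]])
    q=L@R.T+p[:2]; return np.c_[q,np.full(len(q),z*1000)]/1000
def fit(c,img,guess,hx=34.5,hy=62.5,z=.169,gap=23,sign=1,skip=None,rng=10):
    g=cv2.GaussianBlur(img,(0,0),.6).astype(np.float32).mean(2)
    def f(p):
        u,v=proj(c,pts(p,hx,hy,z,gap)); s=cv2.remap(g,u.astype(np.float32)[None],v.astype(np.float32)[None],cv2.INTER_LINEAR)
        return -sign*s.mean()
    b=[(guess[0]-rng,guess[0]+rng),(guess[1]-rng,guess[1]+rng),(guess[2]-6,guess[2]+6)]
    o=differential_evolution(f,b,seed=0,tol=1e-6,maxiter=80); return o.x.round(2),round(o.fun,2)
E
python3 - <<'E'
from rec import *
for n in('top','scene'):
    c=load(n);print(n,fit(c,c['pixels'],(521,25,-4)), fit(c,c['pixels'],(521,25,-4),35.,63.,.1695))
T=load('top');t0=cv2.imread('pics/top0.png');S=load('scene');s0=cv2.imread('pics/scene0.png')
# black lead-in of insert pocket: 29x79 + .75 each side, z .019-.00075
for c,i in((T,t0),(S,s0)): print('pocket',fit(c,i,(576,312.5,1),15.2,40.2,.0183,0,-1))
E
```

```text
top (array([521.68,  26.74,  -4.87]), np.float64(-126.32)) (array([521.58,  26.59,  -4.93]), np.float64(-125.38))
scene (array([523.43,  25.94,  -5.17]), np.float64(-121.79)) (array([524.14,  25.71,  -5.12]), np.float64(-121.23))
pocket (array([ 5.7542e+02,  3.1199e+02, -1.7000e-01]), np.float64(213.85))
pocket (array([566.  , 311.73,  -5.  ]), np.float64(210.64))
```

```bash
python3 -m creep '[{"x":-0.004,"y":-0.003,"z":-0.05,"spin":3},{"x":-0.004,"y":-0.003,"z":-0.1,"spin":5.5},{"x":-0.004,"y":-0.003,"z":-0.15,"spin":5.5},{"x":-0.004,"y":-0.003,"z":-0.2,"spin":5.5},{"x":-0.004,"y":-0.003,"z":-0.24,"spin":5.5},{"x":-0.004,"y":-0.003,"z":-0.26,"spin":5.5},{"x":-0.004,"y":-0.003,"z":-0.26,"spin":5.5},{"x":-0.004,"y":-0.003,"z":-0.26,"spin":5.5}]' 0.087
```

```text
time: 8.38
ee_pos: [0.5804, 0.31, 0.0887]
eef_rot: [1.0, 0.007, 0.001, -0.001]
ft_force: [0.2, -0.2, 1.0]
width: 0.0871
```

```bash
python3 -m creep '[{"x":-0.0045,"y":0.0025,"z":-0.02,"spin":0},{"x":-0.0045,"y":0.0025,"z":-0.04,"spin":0},{"x":-0.0045,"y":0.0025,"z":-0.052,"spin":0},{"x":-0.0045,"y":0.0025,"z":-0.0585,"spin":0},{"x":-0.0045,"y":0.0025,"z":-0.0585,"spin":0},{"x":-0.0045,"y":0.0025,"z":-0.0585,"spin":0}]' && python3 -m creep '[{"x":0,"y":0,"z":0,"spin":0},{"x":0,"y":0,"z":0,"spin":0},{"x":0,"y":0,"z":0,"spin":0},{"x":0,"y":0,"z":0,"spin":0}]' 0.05 25
```

```text
time: 9.12
ee_pos: [0.5746, 0.312, 0.0286]
eef_rot: [1.0, 0.007, -0.0, 0.0]
ft_force: [-3.3, -1.9, 7.0]
width: 0.0871
time: 9.62
ee_pos: [0.5749, 0.3125, 0.0286]
eef_rot: [1.0, 0.007, 0.0, -0.0]
ft_force: [-1.1, -0.6, 5.3]
width: 0.0637
```

```bash
python3 - <<'E'
from h import *
s=r.read_state()['ee_pos']
for n in('top','scene'):
    c=cam(n,n+'3.png');P=cloud(c).reshape(-1,3);P=P[(abs(P[:,1]-s[1])<.1)&(abs(P[:,0]-s[0])<.14)&(P[:,2]>.04)]
    for a in np.arange(.04,.26,.01):
        q=P[(P[:,2]>=a)&(P[:,2]<a+.01)]
        if len(q)>4: print(n,round(a-s[2],3),len(q),((np.percentile(q,[2,98],axis=0)[:,:2]-s[:2])*1000).round(0).tolist())
c=load('scene');u0,v0=340,80
cv2.imwrite('pics/c3.png',cv2.resize(c['pixels'][60:220,310:470],None,fx=3.5,fy=3.5,interpolation=cv2.INTER_CUBIC))
E
```

```text
top 0.041 5 [[37.0, -35.0], [78.0, -28.0]]
top 0.051 21 [[36.0, -36.0], [84.0, -25.0]]
top 0.061 89 [[36.0, -36.0], [83.0, -2.0]]
top 0.071 24 [[43.0, -35.0], [91.0, -3.0]]
top 0.081 295 [[50.0, -34.0], [94.0, 25.0]]
scene 0.021 6 [[-38.0, -4.0], [-31.0, 2.0]]
scene 0.041 28 [[-83.0, -37.0], [91.0, 36.0]]
scene 0.051 71 [[-84.0, -40.0], [90.0, -22.0]]
scene 0.061 193 [[-79.0, -40.0], [92.0, 23.0]]
scene 0.071 121 [[-86.0, -39.0], [96.0, 26.0]]
scene 0.081 466 [[-93.0, -35.0], [96.0, 34.0]]
scene 0.091 110 [[-85.0, -37.0], [89.0, 32.0]]
scene 0.101 32 [[-45.0, -26.0], [19.0, 0.0]]
scene 0.111 12 [[-33.0, -22.0], [19.0, -17.0]]
scene 0.131 30 [[-47.0, -38.0], [25.0, 3.0]]
scene 0.141 90 [[-48.0, -39.0], [38.0, 2.0]]
scene 0.151 59 [[-23.0, -37.0], [39.0, 9.0]]
scene 0.171 53 [[-28.0, -41.0], [44.0, 18.0]]
scene 0.181 52 [[-8.0, -41.0], [44.0, 29.0]]
scene 0.191 80 [[-27.0, -41.0], [43.0, 20.0]]
scene 0.201 53 [[-22.0, -40.0], [43.0, 16.0]]
scene 0.211 62 [[-22.0, -40.0], [43.0, 9.0]]
scene 0.221 48 [[-14.0, -40.0], [43.0, 11.0]]
```

View pics/c3.png

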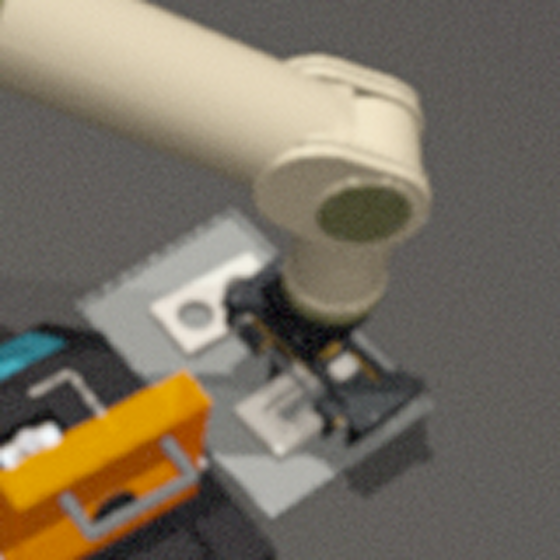

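```bash
python3 -m creep '[{"x":0,"y":0,"z":0.015,"spin":0},{"x":0,"y":0,"z":0.05,"spin":0},{"x":0,"y":0,"z":0.1,"spin":0},{"x":0,"y":0,"z":0.15,"spin":0},{"x":0,"y":0,"z":0.2,"spin":0},{"x":-0.02,"y":-0.01,"z":0.25,"spin":0},{"x":-0.04,"y":-0.04,"z":0.28,"spin":-1},{"x":-0.06,"y":-0.08,"z":0.28,"spin":-2},{"x":-0.07,"y":-0.12,"z":0.28,"spin":-3},{"x":-0.073,"y":-0.16,"z":0.28,"spin":-4},{"x":-0.073,"y":-0.2,"z":0.28,"spin":-5},{"x":-0.073,"y":-0.24,"z":0.27,"spin":-5.8}]' && python3 -m creep '[{"x":0,"y":-0.025,"z":-0.02,"spin":0},{"x":0,"y":-0.04,"z":-0.04,"spin":0},{"x":0,"y":-0.044,"z":-0.06,"spin":0},{"x":0,"y":-0.044,"z":-0.07,"spin":0},{"x":0,"y":-0.044,"z":-0.07,"spin":0}]'
```

```text
time: 11.22
ee_pos: [0.5015, 0.0709, 0.2991]
eef_rot: [0.999, -0.044, 0.001, 0.0]
ft_force: [0.2, -0.6, -2.7]
width: 0.0639
time: 11.85
ee_pos: [0.5013, 0.0284, 0.228]
eef_rot: [0.999, -0.043, -0.0, -0.0]
ft_force: [-0.9, 0.7, -1.9]
width: 0.0638
```

```bash
python3 - <<'E'
from h import *
c=cam('top','top4.png');s=cam('scene','scene4.png')
a=cv2.resize(c['pixels'][130:270,260:370],None,fx=3.6,fy=3.6,interpolation=cv2.INTER_CUBIC)
b=cv2.resize(s['pixels'][120:260,260:360],None,fx=3.6,fy=3.6,interpolation=cv2.INTER_CUBIC)
print(a.shape,b.shape)
cv2.imwrite('pics/c4.png',np.hstack([a,b]))
E
```

```text
(504, 396, 3) (504, 360, 3)
```

View pics/c4.png

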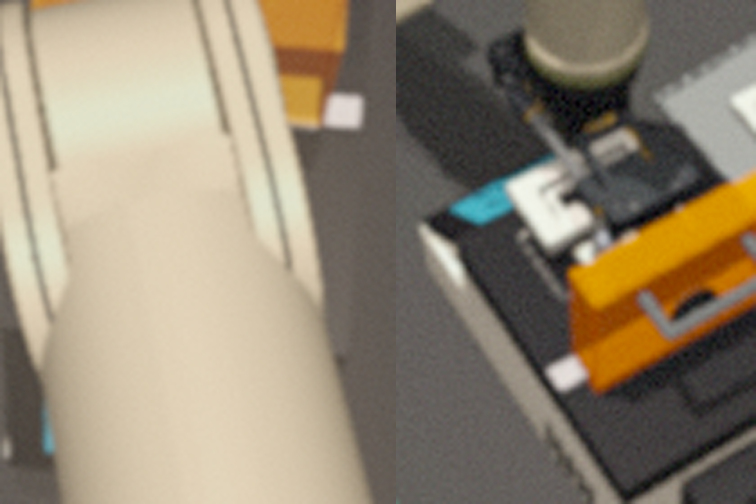

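```bash
python3 - <<'E'
from rec import *
c=load('scene');img=c['pixels'];tcp=np.array([501.3,28.4]);yaw=np.radians(-4.95)
R=np.array([[np.cos(yaw),-np.sin(yaw)],[np.sin(yaw),np.cos(yaw)]])
# profile across the -y end top edge, averaged along x', at z=.2184
g=img.astype(np.float32).mean(2)
xs=np.linspace(-20,20,41)
for nm,xs in(('all',xs),):
  for o in np.arange(-68,-48,1.):
    q=np.c_[xs,np.full(len(xs),o)]@R.T+tcp
    u,v=proj(c,np.c_[q,np.full(len(q),218.4)]/1000)
    print(o,cv2.remap(g,u.astype(np.float32)[None],v.astype(np.float32)[None],1).mean().round(0),end='; ')
print()
# profile across the -x' side edge for y' -58..-45
ys=np.linspace(-56,-46,20)
for o in np.arange(-42,-22,1.):
    q=np.c_[np.full(len(ys),o),ys]@R.T+tcp
    u,v=proj(c,np.c_[q,np.full(len(q),218.4)]/1000)
    print(o,cv2.remap(g,u.astype(np.float32)[None],v.astype(np.float32)[None],1).mean().round(0),end='; ')
E
```

```text
-68.0 96.0; -67.0 103.0; -66.0 115.0; -65.0 130.0; -64.0 147.0; -63.0 165.0; -62.0 182.0; -61.0 198.0; -60.0 211.0; -59.0 221.0; -58.0 229.0; -57.0 233.0; -56.0 236.0; -55.0 238.0; -54.0 238.0; -53.0 238.0; -52.0 238.0; -51.0 238.0; -50.0 238.0; -49.0 237.0; 
-42.0 49.0; -41.0 51.0; -40.0 56.0; -39.0 64.0; -38.0 76.0; -37.0 91.0; -36.0 109.0; -35.0 129.0; -34.0 149.0; -33.0 167.0; -32.0 185.0; -31.0 199.0; -30.0 211.0; -29.0 221.0; -28.0 228.0; -27.0 233.0; -26.0 236.0; -25.0 237.0; -24.0 238.0; -23.0 238.0;
```

```bash
python3 -m creep '[{"x":0,"y":0,"z":-0.014,"spin":0},{"x":0,"y":0,"z":-0.027,"spin":0},{"x":0,"y":0,"z":-0.027,"spin":0},{"x":0.007,"y":-0.0005,"z":-0.027,"spin":0},{"x":0.015,"y":-0.0015,"z":-0.027,"spin":0},{"x":0.0215,"y":-0.002,"z":-0.027,"spin":0},{"x":0.0215,"y":-0.002,"z":-0.027,"spin":0},{"x":0.0215,"y":-0.002,"z":-0.027,"spin":0}]'
```

```text
time: 12.95
ee_pos: [0.523, 0.026, 0.201]
eef_rot: [0.999, -0.044, -0.0, -0.0]
ft_force: [-0.3, -0.4, -2.4]
width: 0.0635
```

```bash
python3 -m creep '[{"x":0,"y":0,"z":-0.002,"spin":0},{"x":0,"y":0,"z":-0.004,"spin":0},{"x":0,"y":0,"z":-0.006,"spin":0},{"x":0,"y":0,"z":-0.006,"spin":0}]'
```

```text
time: 13.45
ee_pos: [0.523, 0.0259, 0.1949]
eef_rot: [0.999, -0.044, -0.0, 0.0]
ft_force: [0.7, 1.1, -2.7]
width: 0.0643
```

```bash
python3 -m creep '[{"x":0,"y":0,"z":-0.0015,"spin":0},{"x":0,"y":0,"z":-0.003,"spin":0},{"x":0,"y":0,"z":-0.003,"spin":0}]'
```

```text
time: 13.82
ee_pos: [0.5231, 0.0259, 0.1919]
eef_rot: [0.999, -0.044, -0.0, -0.0]
ft_force: [0.0, 0.8, -1.8]
width: 0.0635
```

```bash
python3 -m creep '[{"x":0,"y":0,"z":-0.001,"spin":0},{"x":0,"y":0,"z":-0.0015,"spin":0},{"x":0,"y":0,"z":-0.0015,"spin":0}]'
```

```text
time: 14.2
ee_pos: [0.5231, 0.0259, 0.1906]
eef_rot: [0.999, -0.044, 0.0, -0.0]
ft_force: [0.6, 0.3, -2.1]
width: 0.0638
```

```bash
python3 -m creep '[{"x":0,"y":0,"z":-0.0005,"spin":0},{"x":0,"y":0,"z":-0.001,"spin":0},{"x":0,"y":0,"z":-0.001,"spin":0}]'
```

```text
time: 14.58
ee_pos: [0.5231, 0.0259, 0.1896]
eef_rot: [0.999, -0.044, 0.0, -0.0]
ft_force: [0.1, 0.7, -2.5]
width: 0.0635
```

```bash
python3 -m creep '[{"x":0,"y":0,"z":-0.0005,"spin":0},{"x":0,"y":0,"z":-0.001,"spin":0},{"x":0,"y":0,"z":-0.001,"spin":0}]'
```

```text
time: 14.95
ee_pos: [0.5232, 0.026, 0.1895]
eef_rot: [0.999, -0.044, 0.0, 0.0]
ft_force: [-4.7, -0.9, 8.9]
width: 0.0637
```

```bash
python3 -m creep '[{"x":0,"y":0,"z":0.0005,"spin":0},{"x":0,"y":0,"z":0.0005,"spin":0},{"x":0,"y":0,"z":0.0005,"spin":0}]' 0.072 && python3 -m creep '[{"x":0,"y":0,"z":0.004,"spin":0},{"x":0,"y":0,"z":0.009,"spin":0},{"x":0,"y":0,"z":0.009,"spin":0}]' && python3 -m creep '[{"x":0,"y":0,"z":0,"spin":0},{"x":0,"y":0,"z":0,"spin":0},{"x":-0.005,"y":0.0005,"z":0.001,"spin":0},{"x":-0.009,"y":0.001,"z":0.003,"spin":0},{"x":-0.009,"y":0.001,"z":0.005,"spin":0},{"x":-0.010,"y":0.001,"z":0.009,"spin":0}]' 0.087
```

```text
time: 15.32
ee_pos: [0.5238, 0.0259, 0.1896]
eef_rot: [0.999, -0.044, 0.001, -0.0]
ft_force: [2.9, 0.8, 3.0]
width: 0.0717
time: 15.7
ee_pos: [0.5232, 0.026, 0.1984]
eef_rot: [0.999, -0.044, 0.0, -0.0]
ft_force: [-0.4, -0.1, -0.1]
width: 0.0722
time: 16.45
ee_pos: [0.5131, 0.0269, 0.2073]
eef_rot: [0.999, -0.044, 0.0, 0.0]
ft_force: [-0.1, -0.1, -0.5]
width: 0.087
```

```bash
python3 -m creep '[{"x":-0.015,"y":0.001,"z":0.01,"spin":0},{"x":-0.02,"y":0.001,"z":0.05,"spin":0},{"x":-0.02,"y":0,"z":0.1,"spin":5},{"x":-0.02,"y":-0.03,"z":0.12,"spin":12},{"x":-0.02,"y":-0.07,"z":0.12,"spin":20},{"x":-0.02,"y":-0.115,"z":0.12,"spin":28},{"x":-0.02,"y":-0.165,"z":0.12,"spin":37},{"x":-0.02,"y":-0.215,"z":0.10,"spin":46},{"x":-0.02,"y":-0.265,"z":0.07,"spin":55},{"x":-0.018,"y":-0.31,"z":0.03,"spin":63},{"x":-0.016,"y":-0.335,"z":-0.02,"spin":70},{"x":-0.015,"y":-0.349,"z":-0.07,"spin":70}]' && python3 -m creep '[{"x":0,"y":0,"z":0,"spin":0},{"x":0,"y":0,"z":0,"spin":0}]'; python3 - <<'E'
from rec import *
from ins import quad
T=cam('top','top5.png');S=cam('scene','scene5.png')
for c in(T,S): print('recess fit w insert? ',)
mn=lambda g:g.min(2)
for th in(190,200): quad(T,T['pixels'],(275,170,345,230),.180,th)
for th in(190,200): quad(S,S['pixels'],(280,150,350,220),.180,th)
a=cv2.resize(T['pixels'][120:270,260:480],None,fx=3.4,fy=3.4,interpolation=cv2.INTER_CUBIC)
cv2.imwrite('pics/c5.png',a)
E
```

```text
time: 17.95
ee_pos: [0.4978, -0.324, 0.1357]
eef_rot: [0.844, 0.537, 0.0, 0.0]
ft_force: [-0.9, 0.5, -0.3]
width: 0.087
time: 18.2
ee_pos: [0.4993, -0.3216, 0.1393]
eef_rot: [0.843, 0.537, 0.001, 0.001]
ft_force: [-0.2, 0.2, 0.7]
width: 0.0872
recess fit w insert? 
recess fit w insert? 
rect 522.8 25.9 sz 123.3 65.8 84.9 | moments 522.6 25.7 sz [ 64.6 122.1] long ax 85.0
rect 522.7 25.7 sz 122.1 64.7 85.0 | moments 522.6 25.7 sz [ 63.7 120.8] long ax 85.1
rect 521.2 25.0 sz 123.0 62.4 87.7 | moments 519.0 24.3 sz [ 52.6 121.6] long ax 86.3
rect 520.8 25.0 sz 121.9 60.9 88.1 | moments 518.7 24.4 sz [ 50.7 120.3] long ax 86.2
```

View pics/c5.png

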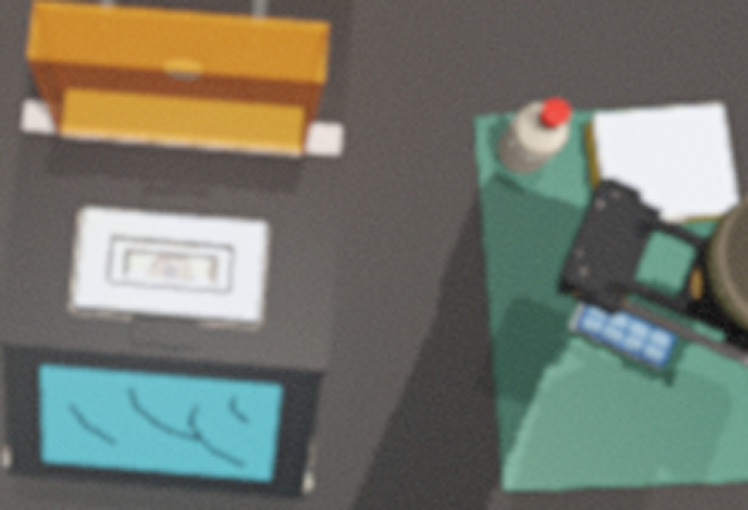

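```bash
python3 -m creep '[{"x":-0.001,"y":0,"z":-0.03,"spin":0},{"x":-0.001,"y":0,"z":-0.06,"spin":0},{"x":-0.001,"y":0,"z":-0.085,"spin":0},{"x":-0.001,"y":0,"z":-0.098,"spin":0},{"x":-0.001,"y":0,"z":-0.1035,"spin":0},{"x":-0.001,"y":0,"z":-0.1035,"spin":0}]' && python3 -m creep '[{"x":0,"y":0,"z":0,"spin":0},{"x":0,"y":0,"z":0,"spin":0},{"x":0,"y":0,"z":0,"spin":0},{"x":0,"y":0,"z":0,"spin":0}]' 0.065 12
```

```text
time: 19.05
ee_pos: [0.4976, -0.3222, 0.0344]
eef_rot: [0.843, 0.537, 0.0, 0.0]
ft_force: [0.2, -1.2, 0.0]
width: 0.087
time: 19.55
ee_pos: [0.4974, -0.3224, 0.0341]
eef_rot: [0.844, 0.537, 0.0, 0.0]
ft_force: [-1.2, -0.0, 5.2]
width: 0.0717
```

```bash
python3 -m creep '[{"x":0,"y":0,"z":0,"spin":0},{"x":0,"y":0,"z":0.002,"spin":0},{"x":0,"y":0,"z":0.002,"spin":0}]' 0.085 && python3 -m creep '[{"x":0,"y":0,"z":0,"spin":0},{"x":0,"y":0,"z":0,"spin":0},{"x":0,"y":0,"z":0,"spin":0},{"x":0,"y":0,"z":0,"spin":0}]' 0.065 12
```

```text
time: 19.92
ee_pos: [0.4971, -0.322, 0.0356]
eef_rot: [0.843, 0.537, 0.0, -0.0]
ft_force: [0.4, -0.6, 0.5]
width: 0.0841
time: 20.42
ee_pos: [0.4971, -0.322, 0.0355]
eef_rot: [0.843, 0.537, 0.0, -0.0]
ft_force: [0.3, -0.4, -0.4]
width: 0.0715
```

```bash
python3 -m creep '[{"x":0,"y":0,"z":0.005,"spin":0},{"x":0,"y":0,"z":0.02,"spin":0},{"x":0,"y":0,"z":0.05,"spin":0},{"x":0,"y":0,"z":0.09,"spin":0},{"x":0,"y":0,"z":0.13,"spin":0},{"x":0,"y":0,"z":0.17,"spin":0},{"x":0,"y":0,"z":0.2,"spin":0},{"x":0,"y":0,"z":0.2,"spin":0}]'; python3 - <<'E'
from rec import *
from ins import quad
T=cam('top','top6.png');S=cam('scene','scene6.png')
print(r.read_state()['ee_pos'].round(4),r.read_state()['width'])
a=cv2.resize(T['pixels'][165:265,410:520],None,fx=3.5,fy=3.5,interpolation=cv2.INTER_CUBIC)
b=cv2.resize(S['pixels'][170:290,160:270],None,fx=3.5,fy=3.5,interpolation=cv2.INTER_CUBIC)
im=np.zeros((420,775,3),np.uint8);im[:350,:385]=a;im[:,390:]=b;cv2.imwrite('pics/c6.png',im)
E
```

```text
time: 21.42
ee_pos: [0.4983, -0.3224, 0.2394]
eef_rot: [0.843, 0.537, 0.001, 0.003]
ft_force: [-0.2, 0.7, -0.4]
width: 0.0717
[ 0.497  -0.3219  0.2359] 0.07187220682281312
```

View pics/c6.png

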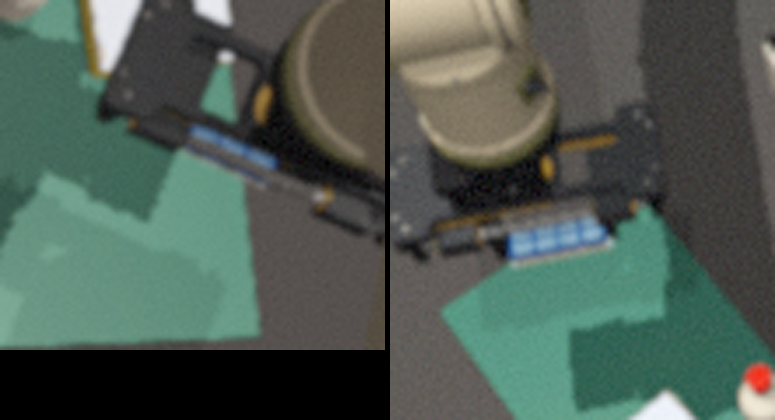

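```bash
python3 - <<'E'
from h import *
c=load('scene');tcp=np.array([497,-321.9]);a=np.radians(65);l=np.array([np.cos(a),np.sin(a)]);p=np.array([l[1],-l[0]])
u=lambda x,y:(160+(x-390)/3.5,170+y/3.5)
for nm,pt,h in(('base edge',(512,264),.2034),('base edge',(612,246),.2034),('lid front',(511,257),.215),('lid',(608,240),.215),('lid back L',(506,233),.2174),('lid back R',(596,212),.2174)):
    q=at_z(c,*u(*pt),h)[:2]*1000-tcp; print(nm,'perp',(q@p).round(1),'long',(q@l).round(1))
E
```

```text
base edge perp 13.5 long -36.0
base edge perp 15.1 long 39.4
lid front perp 13.3 long -34.0
lid perp 15.2 long 38.5
lid back L perp -6.2 long -35.6
lid back R perp -8.9 long 32.5
```

```bash
python3 -m creep '[{"x":0.002,"y":0.03,"z":0.03,"spin":2},{"x":0.005,"y":0.065,"z":0.05,"spin":4},{"x":0.008,"y":0.1,"z":0.05,"spin":6},{"x":0.01,"y":0.135,"z":0.05,"spin":8},{"x":0.012,"y":0.17,"z":0.05,"spin":10},{"x":0.014,"y":0.205,"z":0.05,"spin":12},{"x":0.017,"y":0.24,"z":0.05,"spin":14},{"x":0.02,"y":0.275,"z":0.05,"spin":16},{"x":0.022,"y":0.305,"z":0.05,"spin":18},{"x":0.024,"y":0.33,"z":0.05,"spin":20},{"x":0.025,"y":0.343,"z":0.04,"spin":20},{"x":0.025,"y":0.348,"z":0.02,"spin":20}]' && python3 -m creep '[{"x":0,"y":0,"z":-0.01,"spin":0},{"x":0,"y":0,"z":-0.02,"spin":0},{"x":0,"y":0,"z":-0.03,"spin":0},{"x":0,"y":0,"z":-0.03,"spin":0}]'
```

```text
time: 23.02
ee_pos: [0.5225, 0.0266, 0.2551]
eef_rot: [0.737, 0.675, 0.0, 0.0]
ft_force: [0.5, -0.7, -0.8]
width: 0.0717
time: 23.52
ee_pos: [0.5218, 0.0256, 0.2249]
eef_rot: [0.738, 0.675, -0.0, -0.0]
ft_force: [-0.7, 0.2, 0.6]
width: 0.0718
```

```bash
python3 -m creep '[{"x":0.0005,"y":0.0005,"z":-0.005,"spin":0},{"x":0.0005,"y":0.0005,"z":-0.009,"spin":0},{"x":0.0005,"y":0.0005,"z":-0.012,"spin":0},{"x":0.0005,"y":0.0005,"z":-0.014,"spin":0},{"x":0.0005,"y":0.0005,"z":-0.014,"spin":0}]'
```

```text
time: 24.15
ee_pos: [0.5226, 0.0264, 0.2115]
eef_rot: [0.737, 0.675, -0.0, -0.0]
ft_force: [-0.1, 0.4, -0.2]
width: 0.0718
```

```bash
python3 -m creep '[{"x":0,"y":0,"z":-0.001,"spin":0},{"x":0,"y":0,"z":-0.0015,"spin":0},{"x":0,"y":0,"z":-0.0015,"spin":0}]'
```

```text
time: 24.52
ee_pos: [0.5227, 0.0262, 0.2101]
eef_rot: [0.737, 0.675, 0.0, 0.0]
ft_force: [1.0, -1.4, -0.5]
width: 0.0717
```

```bash
python3 -m creep '[{"x":0,"y":0,"z":-0.001,"spin":0},{"x":0,"y":0,"z":-0.0015,"spin":0},{"x":0,"y":0,"z":-0.0015,"spin":0}]'
```

```text
time: 24.9
ee_pos: [0.5225, 0.0264, 0.2084]
eef_rot: [0.737, 0.675, -0.0, -0.0]
ft_force: [0.4, -0.4, -1.1]
width: 0.0716
```

```bash
python3 -m creep '[{"x":0,"y":0,"z":-0.0005,"spin":0},{"x":0,"y":0,"z":-0.001,"spin":0},{"x":0,"y":0,"z":-0.001,"spin":0}]'
```

```text
time: 25.28
ee_pos: [0.5226, 0.0264, 0.2075]
eef_rot: [0.737, 0.675, 0.0, -0.0]
ft_force: [-0.0, -1.4, -0.5]
width: 0.0717
```

```bash
python3 -m creep '[{"x":0,"y":0,"z":-0.0005,"spin":0},{"x":0,"y":0,"z":-0.001,"spin":0},{"x":0,"y":0,"z":-0.001,"spin":0}]'
```

```text
time: 25.65
ee_pos: [0.5226, 0.0265, 0.2065]
eef_rot: [0.737, 0.675, 0.0, -0.0]
ft_force: [0.8, -1.5, -0.3]
width: 0.0719
```

```bash
python3 -m creep '[{"x":0,"y":0,"z":-0.0005,"spin":0},{"x":0,"y":0,"z":-0.0005,"spin":0}]'
```

```text
time: 25.9
ee_pos: [0.5227, 0.0264, 0.2064]
eef_rot: [0.737, 0.675, 0.0, 0.0]
ft_force: [-2.5, -2.2, 5.3]
width: 0.0716
```

```bash
python3 -m creep '[{"x":0,"y":0,"z":0.0003,"spin":0},{"x":0,"y":0,"z":0.0003,"spin":0},{"x":0,"y":0,"z":0.0003,"spin":0}]' 0.085 && python3 -m creep '[{"x":0,"y":0,"z":0.01,"spin":0},{"x":0,"y":0,"z":0.04,"spin":0},{"x":0,"y":0,"z":0.09,"spin":0},{"x":0,"y":0.05,"z":0.13,"spin":-9},{"x":0,"y":0.10,"z":0.14,"spin":-18},{"x":0.0,"y":0.15,"z":0.14,"spin":-27},{"x":0.0,"y":0.2,"z":0.14,"spin":-36},{"x":0.0,"y":0.22,"z":0.14,"spin":-45}]'; python3 - <<'E'
from rec import *
T=cam('top','top7.png')
cv2.imwrite('pics/c7.png',cv2.resize(T['pixels'][110:230,265:355],None,fx=5,fy=5,interpolation=cv2.INTER_CUBIC))
P=cloud(T);px=T['pixels'].astype(int)
m=(px[...,0]>px[...,2]+25)&(abs(P[...,0]-.522)<.03)&(abs(P[...,1]-.026)<.06)&(P[...,2]<.22)
q=P[m];A=np.c_[q[:,:2]-[.522,.026],np.ones(len(q))];k,*_=np.linalg.lstsq(A,q[:,2],rcond=None);print(len(q),'lid plane',k.round(4),q.mean(0).round(4))
ax=np.linalg.eigh(np.cov(q[:,:2].T))[1][:,1];print(np.degrees(np.arctan2(ax[1],ax[0]))%180)
E
```

```text
time: 26.28
ee_pos: [0.5226, 0.0266, 0.2062]
eef_rot: [0.737, 0.676, 0.0, -0.0]
ft_force: [-0.0, -0.7, -0.5]
width: 0.0843
time: 27.28
ee_pos: [0.5215, 0.2499, 0.347]
eef_rot: [0.94, 0.341, 0.0, -0.001]
ft_force: [0.7, -0.7, 0.1]
width: 0.085
294 lid plane [-0.0783  0.0171  0.1866] [0.523  0.028  0.1865]
85.64814479006154
```

View pics/c7.png

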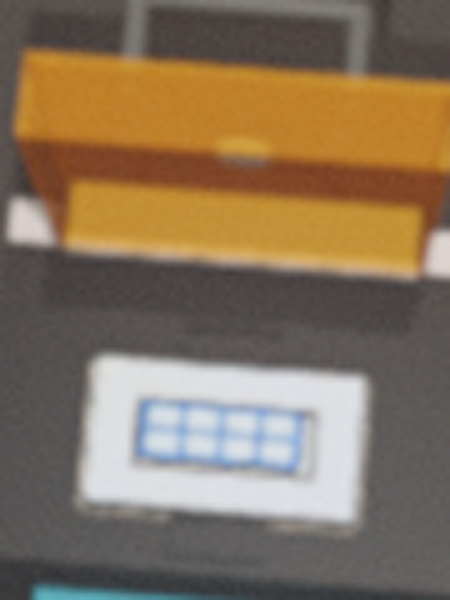

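```bash
python3 - <<'E'
from rec import *
yaw=np.radians(-5);R=np.array([[np.cos(yaw),-np.sin(yaw)],[np.sin(yaw),np.cos(yaw)]])
for n,cc in(('top',(522.6,25.7)),('scene',(523.5,25.9))):
    Z=[];I=[]
    for i in range(12):
        c=cam(n); Z.append(c['z_map']); I.append(c['pixels'].astype(np.float32))
    c['z_map']=np.median(Z,0); im=np.mean(I,0); P=cloud(c)*1000
    L=(P[...,:2]-cc)@R; z=P[...,2]; x,y=L[...,0],L[...,1]
    for nm,m in(('lid',(abs(x)<10)&(abs(y)<32)&(z<215)),('insert ring',(abs(x)<29)&(abs(y)<57)&((abs(x)>19)|(abs(y)>45))&(z<200)),('deck',(x<-45)&(x>-70)&(abs(y)<80)&(z<200))):
        q=np.c_[x[m],y[m],np.ones(m.sum())]
        if m.sum()<20: print(n,nm,'few');continue
        k=np.linalg.lstsq(q,z[m],rcond=None)[0]; print(n,nm,m.sum(),'slope deg',np.degrees(k[:2]).round(2),'z',k[2].round(2))
    for h,xs,nm in((.188,np.linspace(-9,9,19),'y prof z188'),(.180,np.linspace(-9,9,19),'y prof z180')):
        o=[]
        for yy in range(-46,47,1):
            q=np.c_[xs,np.full(19,yy)]@R.T+cc; u,v=proj(c,np.c_[q,np.full(19,h*1000)]/1000)
            s=cv2.remap(im,u.astype(np.float32)[None],v.astype(np.float32)[None],1)[0].mean(0); o.append((yy,int(s[0]-s[2]),int(s.mean())))
        print(n,nm,[t for t in o if abs(t[0])>30])
E
```

```text
top lid 253 slope deg [-0.52 -0.02] z 187.81
top insert ring 619 slope deg [-0.07  0.11] z 179.43
top deck 813 slope deg [22.03  0.08] z 188.26
top y prof z188 [(-46, 6, 223), (-45, 6, 222), (-44, 6, 220), (-43, 6, 215), (-42, 5, 208), (-41, 5, 201), (-40, 4, 196), (-39, 3, 193), (-38, 5, 195), (-37, 7, 197), (-36, 14, 196), (-35, 25, 192), (-34, 38, 188), (-33, 51, 184), (-32, 58, 185), (-31, 53, 190), (31, 24, 210), (32, 27, 208), (33, 33, 202), (34, 42, 195), (35, 52, 184), (36, 60, 173), (37, 61, 163), (38, 50, 159), (39, 33, 161), (40, 18, 172), (41, 8, 186), (42, 4, 200), (43, 4, 211), (44, 4, 218), (45, 5, 222), (46, 6, 223)]
top y prof z180 [(-46, 6, 223), (-45, 6, 222), (-44, 6, 220), (-43, 6, 215), (-42, 5, 208), (-41, 5, 201), (-40, 4, 196), (-39, 3, 193), (-38, 4, 195), (-37, 7, 198), (-36, 14, 197), (-35, 24, 194), (-34, 37, 189), (-33, 50, 185), (-32, 58, 185), (-31, 54, 189), (31, 24, 210), (32, 26, 208), (33, 30, 205), (34, 36, 199), (35, 46, 191), (36, 55, 181), (37, 62, 169), (38, 59, 161), (39, 46, 159), (40, 29, 163), (41, 15, 176), (42, 6, 190), (43, 4, 203), (44
[... 519 characters left out ...]
07), (35, 52, 205), (36, 41, 205), (37, 29, 209), (38, 16, 214), (39, 6, 220), (40, 0, 226), (41, -5, 231), (42, -7, 234), (43, -8, 237), (44, -9, 239), (45, -9, 239), (46, -8, 240)]
scene y prof z180 [(-46, -9, 235), (-45, -10, 232), (-44, -10, 229), (-43, -11, 224), (-42, -11, 220), (-41, -10, 215), (-40, -9, 210), (-39, -7, 205), (-38, -3, 201), (-37, 2, 195), (-36, 12, 190), (-35, 26, 185), (-34, 43, 180), (-33, 60, 178), (-32, 73, 179), (-31, 81, 184), (31, 55, 223), (32, 58, 221), (33, 61, 218), (34, 64, 213), (35, 66, 208), (36, 66, 204), (37, 61, 201), (38, 52, 200), (39, 39, 203), (40, 25, 207), (41, 13, 214), (42, 4, 220), (43, -2, 226), (44, -6, 231), (45, -8, 235), (46, -9, 237)]
```

```bash
python3 -m creep '[{"x":0.01,"y":-0.01,"z":0.03,"spin":-5},{"x":0.03,"y":-0.04,"z":0.053,"spin":-12},{"x":0.055,"y":-0.08,"z":0.053,"spin":-20},{"x":0.08,"y":-0.12,"z":0.053,"spin":-28},{"x":0.105,"y":-0.16,"z":0.053,"spin":-36},{"x":0.13,"y":-0.2,"z":0.053,"spin":-43},{"x":0.15,"y":-0.23,"z":0.053,"spin":-45},{"x":0.162,"y":-0.247,"z":0.053,"spin":-45},{"x":0.162,"y":-0.247,"z":0.053,"spin":-45},{"x":0.162,"y":-0.247,"z":0.053,"spin":-45}]' 0.028
```

```text
time: 29.78
ee_pos: [0.6842, 0.0008, 0.3995]
eef_rot: [0.999, -0.043, -0.0, -0.0]
ft_force: [0.0, -0.4, -0.1]
width: 0.0278
```

```bash
python3 -m creep '[{"x":-0.0005,"y":0.001,"z":-0.03,"spin":0},{"x":-0.0005,"y":0.001,"z":-0.055,"spin":0},{"x":-0.0005,"y":0.001,"z":-0.075,"spin":0},{"x":-0.0005,"y":0.001,"z":-0.09,"spin":0},{"x":-0.0005,"y":0.001,"z":-0.1025,"spin":0},{"x":-0.0005,"y":0.001,"z":-0.1025,"spin":0}]' && python3 -m creep '[{"x":0,"y":0,"z":0,"spin":0},{"x":0,"y":0,"z":0,"spin":0},{"x":0,"y":0,"z":0,"spin":0}]' 0 25; python3 -c "
import numpy as np
c=lambda a:np.cos(np.radians(a)); s=lambda a:np.sin(np.radians(a))
e0=121.6
for e in list(range(116,32,-6))+[30.9,29.9,29.3]:
    dx=144.25*(c(e0)-c(e)); print(e,(dx*c(5)).round(1),(-dx*s(5)).round(1),(144.25*(s(e)-s(e0))).round(1))"
```

```text
time: 30.52
ee_pos: [0.6838, 0.0006, 0.2962]
eef_rot: [0.999, -0.044, -0.001, 0.0]
ft_force: [-0.8, 1.0, 0.4]
width: 0.028
time: 30.9
ee_pos: [0.6816, 0.0009, 0.2974]
eef_rot: [0.999, -0.043, -0.003, 0.0]
ft_force: [-17.8, -0.8, 6.4]
width: 0.0091
116 -12.3 1.1 6.8
110 -26.1 2.3 12.7
104 -40.5 3.5 17.1
98 -55.3 4.8 20.0
92 -70.3 6.1 21.3
86 -85.3 7.5 21.0
80 -100.3 8.8 19.2
74 -114.9 10.1 15.8
68 -129.1 11.3 10.9
62 -142.8 12.5 4.5
56 -155.7 13.6 -3.3
50 -167.7 14.7 -12.4
44 -178.7 15.6 -22.7
38 -188.5 16.5 -34.1
30.9 -198.6 17.4 -48.8
29.9 -199.9 17.5 -51.0
29.3 -200.6 17.6 -52.3
```

```bash
python3 -m creep '[{"x":-0.0145,"y":0.001,"z":0.007,"spin":0},{"x":-0.028,"y":0.0025,"z":0.0125,"spin":0},{"x":-0.0425,"y":0.0035,"z":0.017,"spin":0},{"x":-0.0575,"y":0.005,"z":0.02,"spin":0},{"x":-0.0725,"y":0.006,"z":0.0215,"spin":0},{"x":-0.0875,"y":0.0075,"z":0.021,"spin":0},{"x":-0.1025,"y":0.009,"z":0.019,"spin":0},{"x":-0.117,"y":0.010,"z":0.016,"spin":0},{"x":-0.131,"y":0.0115,"z":0.011,"spin":0},{"x":-0.145,"y":0.0125,"z":0.0045,"spin":0},{"x":-0.158,"y":0.0135,"z":-0.0035,"spin":0},{"x":-0.170,"y":0.0145,"z":-0.0125,"spin":0}]'
```

```text
time: 32.4
ee_pos: [0.5135, 0.0155, 0.2848]
eef_rot: [0.999, -0.044, 0.001, -0.0]
ft_force: [3.9, 1.7, -1.3]
width: 0.0089
```

```bash
python3 -m creep '[{"x":-0.0055,"y":0.0005,"z":-0.005,"spin":0},{"x":-0.011,"y":0.001,"z":-0.0105,"spin":0},{"x":-0.016,"y":0.0015,"z":-0.016,"spin":0},{"x":-0.0205,"y":0.002,"z":-0.0215,"spin":0},{"x":-0.024,"y":0.002,"z":-0.0255,"spin":0},{"x":-0.027,"y":0.0025,"z":-0.0295,"spin":0},{"x":-0.029,"y":0.0025,"z":-0.033,"spin":0},{"x":-0.0305,"y":0.0025,"z":-0.035,"spin":0},{"x":-0.0305,"y":0.0025,"z":-0.035,"spin":0}]'
```

```text
time: 33.52
ee_pos: [0.4838, 0.0179, 0.2489]
eef_rot: [0.999, -0.044, 0.0, -0.0]
ft_force: [2.6, 5.8, -1.6]
width: 0.0084
```

```bash
python3 -m creep '[{"x":-0.0005,"y":0,"z":-0.001,"spin":0},{"x":-0.001,"y":0,"z":-0.002,"spin":0},{"x":-0.001,"y":0,"z":-0.002,"spin":0}]'
```

```text
time: 33.9
ee_pos: [0.4827, 0.018, 0.2471]
eef_rot: [0.999, -0.044, 0.0, -0.0]
ft_force: [2.5, 5.4, 0.1]
width: 0.0088
```

```bash
python3 -m creep '[{"x":-0.0005,"y":0,"z":-0.001,"spin":0},{"x":-0.001,"y":0,"z":-0.002,"spin":0},{"x":-0.001,"y":0,"z":-0.002,"spin":0}]'
```

```text
time: 34.28
ee_pos: [0.4816, 0.0181, 0.2451]
eef_rot: [0.999, -0.043, 0.0, -0.0]
ft_force: [0.6, 6.0, -0.1]
width: 0.0089
```

```bash
cat > hood.py <<'E'
from h import *
yaw=np.radians(-5);R=np.array([[np.cos(yaw),-np.sin(yaw)],[np.sin(yaw),np.cos(yaw)]])
def hood(n,k=4):
    Z=[]
    for i in range(k): c=cam(n);Z.append(c['z_map'])
    c['z_map']=np.median(Z,0);P=cloud(c)*1000;L=(P[...,:2]-(522.6,25.7))@R;px=c['pixels'].astype(int)
    x,y,z=L[...,0],L[...,1],P[...,2]
    m=(px[...,2]>px[...,0]+80)&(x>-45)&(x<78)&(abs(y)<76)&(z>195)&(z<225)
    for _ in range(3):
        A=np.c_[x[m],y[m],np.ones(m.sum())];kf=np.linalg.lstsq(A,z[m],rcond=None)[0]
        m&=abs(z-(x*kf[0]+y*kf[1]+kf[2]))<6
    print(n,m.sum(),'angle',np.round(-np.arctan(kf[0]),4),'z at hinge',(kf[2]+85*kf[0]).round(1),'free edge',(kf[2]-60*kf[0]).round(1))
E
python3 -c "
from hood import *
hood('scene')"
```

```text
scene 1397 angle 0.0027 z at hinge 204.9 free edge 205.3
```

```bash
python3 -m creep '[{"x":-0.0003,"y":0,"z":-0.0007,"spin":0},{"x":-0.0005,"y":0,"z":-0.0015,"spin":0},{"x":-0.0005,"y":0,"z":-0.0015,"spin":0}]'
```

```text
time: 34.85
ee_pos: [0.4815, 0.018, 0.2447]
eef_rot: [0.999, -0.044, 0.001, -0.0]
ft_force: [-1.2, 5.3, 9.0]
width: 0.0086
```

```bash
python3 -m creep '[{"x":0,"y":0,"z":0.001,"spin":0},{"x":0,"y":0,"z":0.001,"spin":0}]' && python3 -m creep '[{"x":0,"y":0,"z":0,"spin":0},{"x":0,"y":0,"z":0,"spin":0},{"x":0,"y":0,"z":0.0,"spin":0}]' 0.04 && python3 -m creep '[{"x":0,"y":0,"z":0.02,"spin":0},{"x":0,"y":0,"z":0.05,"spin":0},{"x":0,"y":0,"z":0.09,"spin":0},{"x":0,"y":0.05,"z":0.11,"spin":0},{"x":0,"y":0.1,"z":0.11,"spin":0},{"x":0,"y":0.15,"z":0.11,"spin":0},{"x":0,"y":0.2,"z":0.11,"spin":0},{"x":0,"y":0.25,"z":0.11,"spin":0},{"x":0,"y":0.28,"z":0.11,"spin":0},{"x":0,"y":0.28,"z":0.11,"spin":0}]'; python3 - <<'E'
from hood import *
hood('scene');hood('top')
T=load('top')
cv2.imwrite('pics/c8.png',cv2.resize(T['pixels'][90:290,150:490],None,fx=2.3,fy=2.3,interpolation=cv2.INTER_CUBIC))
E
```

```text
time: 35.1
ee_pos: [0.4815, 0.018, 0.2449]
eef_rot: [0.999, -0.044, 0.001, -0.0]
ft_force: [2.8, 6.0, 1.3]
width: 0.0089
time: 35.48
ee_pos: [0.4809, 0.0169, 0.2446]
eef_rot: [0.999, -0.044, -0.0, 0.0]
ft_force: [-0.1, -1.2, -0.8]
width: 0.0312
time: 36.72
ee_pos: [0.4802, 0.2996, 0.3543]
eef_rot: [0.999, -0.042, -0.001, -0.0]
ft_force: [-0.7, -0.6, 0.9]
width: 0.0399
scene 1797 angle 0.0002 z at hinge 204.9 free edge 205.0
top 3323 angle -0.0006 z at hinge 205.5 free edge 205.4
```

View pics/c8.png

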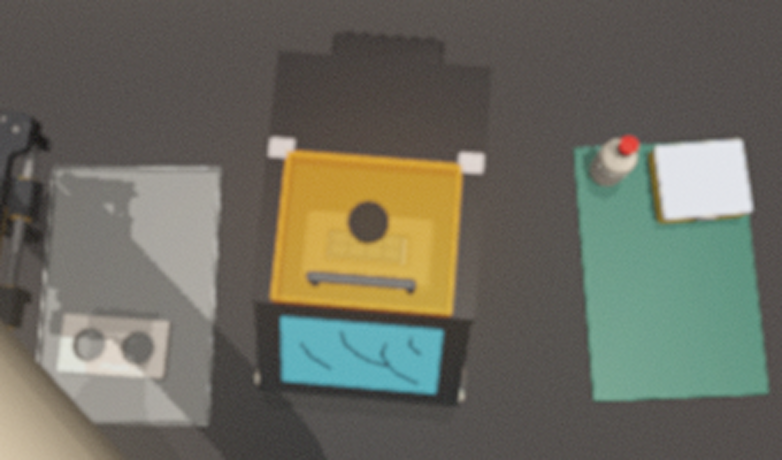

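The hood is flat and closed (measured angle 0.000 rad), with the insert and slide visible under it at about (368,245). The dish insert, bottle and box are where they were, and the arm is clear, so I'm handing in.

```bash
python3 -c "
from bench import r
print(r.close_job())"
```

```text
the job is handed in; nothing more can be done
None
```

The job is done and handed in at about 37 s of the 72 s allowed. I opened the hood to its stop, seated the slide insert in the recess, laid the slide in its pocket, and closed the hood.

**Last checks**
- **Insert:** square in the recess at -5.0°, the same as the stage. Its top measured about 179.4 mm (180 expected), level within 0.3°.
- **Slide:** its lid stands 8.4 mm above the insert (8 expected). The top camera put its tilt at 0.5° and the scene camera at 1.0°, both about the level of the depth noise. It went in with 5 N or less.
- **Hood:** 0.000 rad by both cameras, with about 9 N at the final touch.
- **Other parts:** in the last picture the dish insert, bottle and box look where they started. I checked that by eye and did not measure it.

**What disagreed**
- **Force at the open stop:** the wrist force reached about 53 N when I confirmed the stop, more than I wanted but under the 120 N limit.
- **Camera mismatch:** the two cameras differed by up to 2 mm on the recess position and about 5 mm on the handle. I steered by their mean and by contact.
- **Slide grip:** the first grip showed the lid is about 72 mm long, not the slide's 76 mm. I re-gripped 2 mm higher before lifting.

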